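Turn the carry tote round and nest it

ROBOT

A 6-joint arm with a two-finger parallel gripper is mounted at the origin on the work surface. World frame = base frame: x ahead of the robot, y to its left, z up, the work surface at z = 0. Lengths are in mm, angles in rad, forces in N, time in s.
With the tool pointing down it reaches from about 350 to 875 mm from the base axis. Payload 4.2 kg.
Tool frame: the origin (TCP) lies on the mounting face of the last link; the fingertips stand 173 mm ahead of it and the grasp point (between the pads) lies 155 mm ahead of it; z points along the fingers, y is the direction in which the jaws open and shut (so a half turn about z gives the same grasp; the last joint's range is limited). The gripper opens to 85 mm and grips with 20 to 120 N. Pads are 22 mm wide; open, the fingers measure 114 mm over their backs; the gripper's body (76 mm by 85 mm) begins 54 mm behind the grasp point. The pads swing forward as they close: fully open they stand 13 mm farther back than shut.
Start: joints at [1.447, 0.385, 0.008, 0, -1.194, -0.259], TCP at [233.416, 579.756, 404.712] pointing down, gripper open.
Joint ranges: [-3.14, 3.14], [-1.21, 2.06], [-1.07, 1.41], [-3.16, 2.05], [-2.99, -0.16], [-3.1, 3.1]. Speed limits (rad/s): [2.79, 2.79, 3.14, 3.14, 3.14, 3.14].

INTERFACE

Orientations are given as a unit quaternion [x, y, z, w].
In Python, from bench import arm gives the robot as it stands. The module is installed in compiled form; this text tells all that it offers.
- The arm moves only by the tool play_rows, never from a script. Its argument "moves" is a list of rows, each a list of 3 entries, a list of its own where there are three numbers: the shift along the world's x, y, z in units of 30 cm (1.0 is 30 cm), then the turn about the world's z in units of 30 degrees (1.0 is 30 degrees), then the gripper's target within -1 to 1 (shut at 1, half-way at 0, fully open at -1). In form: [[[x, y, z], turn, jaw], ...]. A call has 1 to 12 rows; each row is the pose to reach, as a shift and turn from the pose measured when the call began; what a row does not reach only later rows make up. A row lasts 1/8 s, in which the tool goes at most 62.5 mm and 10.7 degrees, less where a joint would pass 70% of its speed; a pose out of reach is approached as far as the arm can. A call with a number of a shift or a turn outside -1 to 1 is refused whole. A call with a gripper value outside its range is refused whole. The fingers move at their own pace and stop on an object; the grip force is fixed at half the most. Time passes only in rows, so rows that repeat a pose let the fingers close. It gives the time, the measured TCP pose, the force and the opening at its end, in the units of the state.
- arm.read_state(): the state, without advancing time (a new reading comes with each control period).
- arm.get_image(name): name is "side" or "top"; returns a dict with "pixels" (384x512x3 uint8, red, green, blue), "vfov" (degrees; the focal length in pixels is half the picture's height over the tangent of half this angle, whatever the lens; pixels are square), "cx", "cy" (the principal point, pixels), "dist" ([k1, k2, p1, p2, k3] as OpenCV has them; the pictures are not rectified), "xyz" and "rotation" of the camera in the world. Camera axes: x right, y up, looking along -z (the intrinsics and any distortion apply to the point x, -y, -z); pixel columns grow to the right and rows downward; lengths in mm; the calibration is good to about 2 mm. A picture is of the moment at which its call begins. There is no depth.
- arm.job_done(): hands the job in, once; it reports no verdict.
Trained networks look in a picture, given as the dict that the camera call returned (one of the last four; its "shot" number tells which), for a name from the list of things; names that differ only in an ending like _2 or _b are one class to them, and where a whole thing is asked for, a point or a joint stands for the part that bears it (a point fixed in the world has none). Each returns a list of dicts, best first, with "conf" (0 to 1); they miss things now and then, are a little off and sometimes report something else, mostly with a low value. They report only what shows in the picture. A call takes as long as a camera call. They do not tell look-alikes from the thing itself.
- arm.look_for(name, picture): "centre" ([x, y, z] in mm, in world coordinates, good to about 4 mm: the middle of the surface that is visible of it).
The state is a dict: "clock": time; "joints": joint angles; "joint_vel": joint speeds; "joint_efforts": joint torques, N m; "position": TCP position; "ee_rot": TCP orientation; "contact_force": force on the tool from outside, world axes, zero at the start; "wrist_torque": the same for the moment, N m; "gripper_width": finger opening in mm.
Only numpy, scipy, OpenCV 4.12 (cv2) and the standard library are available. Lean on these libraries where they do the work, as an engineer would, in place of code of your own. Each camera call takes 0.05 s, during which the arm holds its last target.

TASK

The empty carry tote is standing up high on the lower tote in the rack. Lift it clear by its handle, then turn it half a turn so that its ribs match the slots of the lower tote, and nest it: feel for the slots with a light touch, press it gently into its spring clip until it is fully home, and let go. Do not force it, and leave the other things on the bench where they are.

Things in the scene. Friction and masses are not known exactly. Their poses are not given: they have to be found in the camera images.
- tote: Grey open carry tote, 200 long (its x) x 114 wide (its y) x 80 mm high, lengthwise divider, handle bar on top; 0.28 to 0.48 kg. Origin: centre of its underside, z up. It starts stacked on the lower tote the wrong way round: its x points opposite to the rack's x (within 0.06 rad), origin within 12 mm of the rack's origin along the rack's x, 3 mm across, underside 98 mm above it.
- tote_handle (a point): Middle of the tote's handle bar, 115 mm above its underside. The bar runs along the tote's x: 120 mm long, 16 wide, 18 tall, 26 mm of free space below it, on two posts at x = +-54 mm.
- tote_single_rib (a point): Outer face of the tote's single rib, point (0, -73, 35) mm of the tote. The tote has three upright ribs, each 16 mm wide along x, 16 proud of the side, from the underside (feet rounded by 2 mm) to 70 mm up: one on the -y side at x = 0, two on the +y side at x = +60 and -60 mm.
- tote_two_rib_side (a point): Point (0, +73, 35) mm of the tote: middle of its side with two ribs. Under the middle of the tote's floor hangs a steel snap stud: a ball 14 mm across on a thin stem, its lowest point 21 mm below the underside (and the rib feet).
- rack: Steel rack bolted to the bench, 310 long (its x) x 190 mm wide (its y), low side rails. Origin: centre of its underside on the bench, z up. It carries the lower tote, a grey open box 250 x 150 mm parallel to the rack, central across it but clamped fast anywhere from -25 to +25 mm along the rack's x: that offset is not measured and must be felt for (or seen).
- rack_rims (a point): Point 98 mm above the rack's origin: level of the lower tote's long rims (walls at y = 63 to 75 mm either side; the end walls are 18 mm lower). Slots 20 mm wide run through these walls from the rim 60 mm down; in the lower tote's frame two on the +y side at x = +60 and -60 mm, one on the -y side at x = 0. A rib over solid rim holds the carry tote up.
- rack_home (a point): Point 38 mm above the rack's origin: level of the slots' bottoms, where the underside of the nested tote rests. With the x axes of tote and rack the same way, the ribs enter the slots with 2 mm to spare each way along x (6 mm across). Nested, the tote's x offset from this point is the lower tote's offset.
- rack_clip (a point): Point 32 mm above the rack's origin, level with the two sprung steel jaws of the snap clip in the middle of the lower tote's floor (8 mm gap, it shifts with the lower tote). In the last 16 mm they hold the tote up by its stud until a push of about 5 to 20 N besides its weight snaps it through; then it stops hard. More than 40 N between the tote and the rack with its lower tote counts as forcing it.
- bearing: Steel ring 52 mm across, 16 high; bystander. Origin under its centre.
- spray: White can 58 mm across, 130 high; bystander. Origin under its centre.
- offcut: Steel bar end 80 x 35 x 20 mm; bystander. Origin under its centre.
- wrench: Spanner 170 mm long, lying along its x; bystander.
- hammer: Hammer 270 mm long, lying along its x; bystander.
- tin: Open aluminium tin 70 mm across, 70 high; bystander. Origin under its centre.
- jar: Amber jar 60 mm across, 85 high; bystander. Origin under its centre.
There are look-alikes about, which are no part of the job. Leave any purple or yellow look-alike of the tote alone.

How it is judged:
By the outcome, as a careful person would: the job done as asked, in the order asked, and still so for the second after the job is handed in, with the robot touching nothing.
It also fails if it takes over 72 s, if anything falls off the work surface, if the arm or the gripper's body presses on something with over 40 N, if the wrist force passes 120 N, or if a joint passes its speed limit or range.

## Working session

There is one attempt and no reset: what is moved stays moved. The work goes in short steps, Python scripts to look and compute and a tool call to move; the robot and the scene stay as the last step left them, time stands still between calls to the robot, and variables do not carry over. Pictures are saved under pics/ and viewed, and the job is handed in when it is done.

Besides the shell and the picture viewer there is one more tool, called after ">>>" as name(argument=value, ...) on one line, values as JSON. play_rows: Moves the arm, as the interface text tells. Shifts and turns lie within -1 to 1; 1 stands for 30 cm of shift or 30 degrees of turn. Its arguments: {"type":"object","properties":{"moves":{"type":"array"}},"required":["moves"]}

```bash
mkdir -p pics; cat > h.py <<'E'
import numpy as np, cv2
from bench import arm
def cam(p):
    f=p["pixels"].shape[0]/2/np.tan(np.radians(p["vfov"])/2)
    K=np.array([[f,0,p["cx"]],[0,f,p["cy"]],[0,0,1]])
    R=np.array(p["rotation"],float)
    if R.shape!=(3,3):
        from scipy.spatial.transform import Rotation
        R=Rotation.from_quat(R.ravel()).as_matrix()
    return K,np.array(p["dist"],float),R,np.array(p["xyz"],float)
def proj(p,X):
    K,d,R,t=cam(p)
    c=(np.atleast_2d(X)-t)@R
    c=c*[1,-1,-1]
    return cv2.projectPoints(c,np.zeros(3),np.zeros(3),K,d)[0][:,0]
def unproj(p,uv,z):
    K,d,R,t=cam(p)
    n=cv2.undistortPoints(np.array(uv,float).reshape(-1,1,2),K,d)[:,0]
    r=np.c_[n[:,0],-n[:,1],-np.ones(len(n))]@R.T
    return t+r*((z-t[2])/r[:,2])[:,None]
def save(p,n,box=None,s=1):
    im=p["pixels"][:,:,::-1]
    if box: im=im[box[1]:box[3],box[0]:box[2]]
    im=cv2.resize(im,None,fx=s,fy=s,interpolation=cv2.INTER_CUBIC)
    cv2.imwrite("pics/"+n,im)
E
python3 - <<'E'
from h import *
s=arm.read_state(); print({k:np.round(v,3).tolist() for k,v in s.items()})
for n in("top","side"):
    p=arm.get_image(n); save(p,n+"0.png",s=1.5); print(n,p["xyz"],p["rotation"],p["vfov"],p["cx"],p["cy"],p["dist"])
    for k in("tote","tote_handle","tote_single_rib","tote_two_rib_side","rack","spray","jar","tin"):
        print(k,[(np.round(a["centre"],0).tolist(),round(a["conf"],2)) for a in arm.look_for(k,p)])
E
```

```text
{'clock': 0.0, 'joints': [1.447, 0.386, 0.007, -0.001, -1.194, -0.259], 'joint_vel': [-0.0, -0.0, -0.0, 0.0, 0.001, 0.0], 'joint_efforts': [0.0, -39.229, 18.84, 4.186, -0.005, -0.0], 'position': [233.328, 579.584, 403.647], 'ee_rot': [0.982, -0.19, -0.0, 0.001], 'contact_force': [0.407, -1.131, 0.357], 'wrist_torque': [0.045, -0.026, -0.027], 'gripper_width': 85.337}
top [ 2.93911377e+02 -8.46960193e-01  1.42519372e+03] [ 0.06993195 -0.05999799 -0.69615279  0.71195579] 55.049833934082095 263.0690136474136 191.46921113942773 [-0.02277688  0.          0.          0.          0.        ]
tote [([301.0, 334.0, 33.0], 0.92), ([565.0, 59.0, 106.0], 0.89), ([364.0, -248.0, 68.0], 0.81)]
tote_handle [([559.0, 63.0, 100.0], 0.88), ([363.0, -247.0, 67.0], 0.65), ([304.0, 331.0, 35.0], 0.61)]
tote_single_rib [([358.0, -247.0, 69.0], 0.87), ([565.0, 63.0, 101.0], 0.66), ([305.0, 331.0, 33.0], 0.57)]
tote_two_rib_side [([362.0, -251.0, 68.0], 0.83), ([304.0, 334.0, 34.0], 0.71), ([563.0, 60.0, 100.0], 0.57)]
rack [([462.0, 44.0, 12.0], 0.66)]
spray [([566.0, -111.0, 128.0], 0.72)]
jar [([717.0, 3
[... 220 characters left out ...]
0.          0.          0.          0.        ]
tote [([377.0, -235.0, 63.0], 0.97), ([313.0, 330.0, 64.0], 0.76), ([580.0, 76.0, 159.0], 0.61)]
tote_handle [([370.0, -233.0, 66.0], 0.94), ([578.0, 77.0, 152.0], 0.75), ([315.0, 336.0, 65.0], 0.7)]
tote_single_rib [([372.0, -232.0, 64.0], 0.93), ([584.0, 78.0, 158.0], 0.84), ([313.0, 334.0, 63.0], 0.63)]
tote_two_rib_side [([315.0, 333.0, 65.0], 0.75), ([578.0, 79.0, 152.0], 0.63), ([370.0, -233.0, 59.0], 0.57)]
rack [([627.0, 123.0, 34.0], 0.65), ([702.0, -346.0, 50.0], 0.54)]
spray [([594.0, -98.0, 100.0], 0.6)]
jar [([739.0, 360.0, 64.0], 0.89), ([568.0, -455.0, 19.0], 0.5)]
tin [([631.0, 122.0, 37.0], 0.71), ([703.0, -345.0, 49.0], 0.56)]
```

View pics/top0.png

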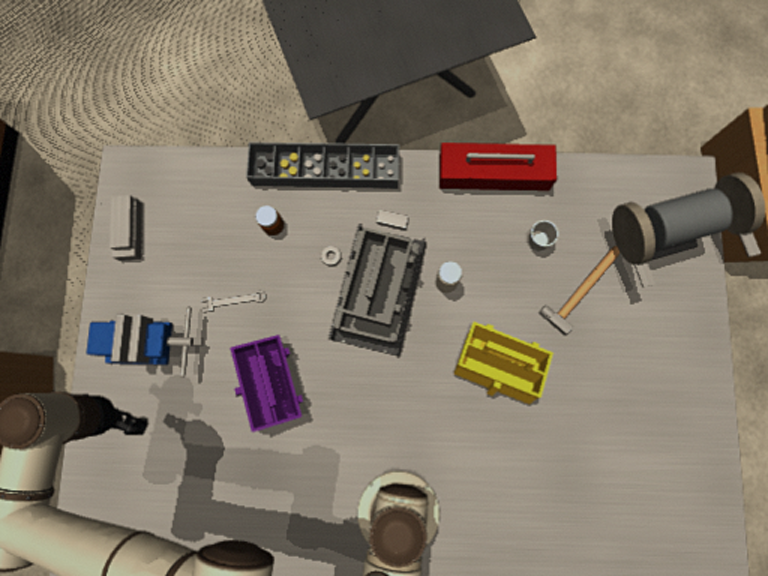

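View pics/side0.png

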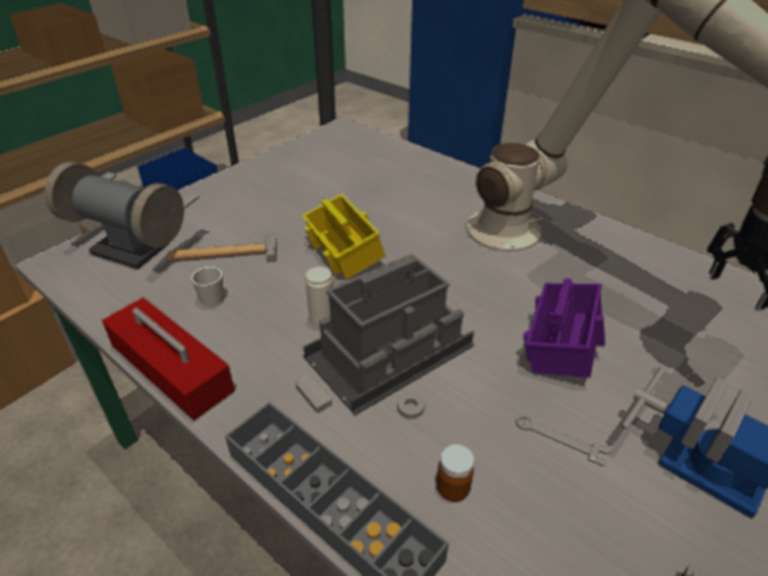

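The grey tote sits on the rack at about (380,290) in the top picture, with its single rib facing the side camera at (408,320). I'll zoom in on both.

```bash
python3 - <<'E'
from h import *
p=arm.get_image("top"); save(p,"top1.png",(210,140,300,245),5.5)
p=arm.get_image("side"); save(p,"side1.png",(195,160,325,275),5)
E
```

```text
(no output)
```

View pics/top1.png

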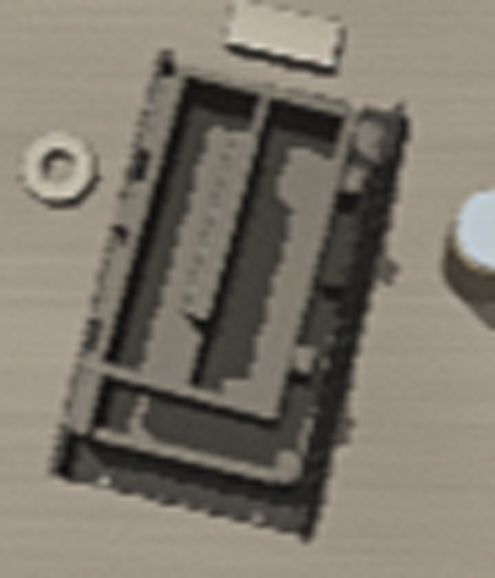

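View pics/side1.png

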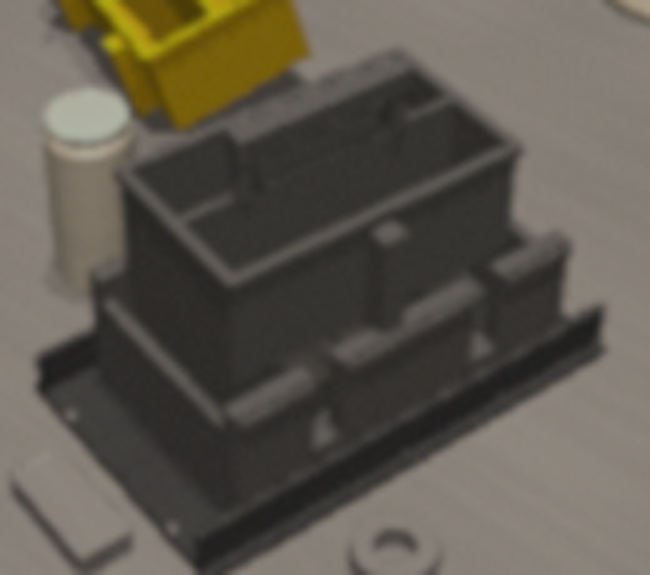

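```bash
python3 - <<'E'
from h import *
T=arm.get_image("top");S=arm.get_image("side")
def t(l,z): return np.round(unproj(T,[(210+(a+.5)/5.5-.5,140+(b+.5)/5.5-.5) for a,b in l],z),1)[:,:2]
def s(l,z): return np.round(unproj(S,[(195+(a+.5)/5-.5,160+(b+.5)/5-.5) for a,b in l],z),1)[:,:2]
print("tote rim top FL FR NR NL");a=t([(180,70),(355,105),(275,415),(85,362)],178);print(a,a.mean(0))
print("side");b=s([(122,172),(235,280),(520,150),(400,55)],178);print(b,b.mean(0))
print("rack top z10 FL FR NR NL");a=t([(165,55),(405,105),(310,535),(60,475)],12);print(a,a.mean(0))
print("lower rim outer far, near; slots far wall edges");print(s([(230,420),(570,245)],98));
print(s([(313,380),(338,360),(390,335),(405,325),(480,290),(493,275)],98))
print("rim inner edges");print(s([(232,405),(555,235)],98))
print("rib top", s([(375,228),(408,228),(392,243)],168))
for X in ([0]):pass
E
```

```text
tote rim top FL FR NR NL
[[664.3  95.8]
 [643.4 -16.5]
 [444.   29.4]
 [474.5 148.6]] [556.55   64.325]
side
[[643.1 -11.6]
 [666.7  96.9]
 [478.2 146.6]
 [452.4  37.3]] [560.1  67.3]
rack top z10 FL FR NR NL
[[724.7 119.9]
 [690.6 -54.6]
 [380.8   7.1]
 [418.5 182.6]] [553.65  63.75]
lower rim outer far, near; slots far wall edges
[[689.1 111.8]
 [448.7 169.8]]
[[636.3 126.3]
 [615.1 126.7]
 [580.2 136.3]
 [568.1 137.7]
 [516.2 152.6]
 [500.7 150.6]]
rim inner edges
[[680.2 105.1]
 [447.3 157.7]]
rib top [[576.5 119.7]
 [564.4 133.5]
 [580.  134.6]]
```

```bash
cat > fit.py <<'E'
from h import *
from scipy.optimize import minimize
def seg(a,b,n=60): return np.linspace(a,b,n)
def poly(pts,close=True):
    pts=[np.array(q,float) for q in pts]
    if close: pts=pts+[pts[0]]
    return [seg(pts[i],pts[i+1]) for i in range(len(pts)-1)]
def tf(L,x,y,z,th):
    c,s=np.cos(th),np.sin(th); R=np.array([[c,-s,0],[s,c,0],[0,0,1]])
    return [l@R.T+[x,y,z] for l in L]
tote_vis={"rim":poly([(100,57,80),(-100,57,80),(-100,-57,80),(100,-57,80)]),
 "bar":poly([(60,8,124),(-60,8,124),(-60,-8,124),(60,-8,124)]),
 "rib1":poly([(8,-57,70),(8,-73,70),(-8,-73,70),(-8,-57,70)],False)}
rib2=poly([(68,57,70),(68,73,70),(52,73,70),(52,57,70)],False)+poly([(-68,57,70),(-68,73,70),(-52,73,70),(-52,57,70)],False)
def rimseg(x0,x1,s): return poly([(x0,63*s,98),(x1,63*s,98),(x1,75*s,98),(x0,75*s,98)])
lowP=rimseg(-125,-70,1)+rimseg(-50,50,1)+rimseg(70,125,1)
lowM=rimseg(-125,-10,-1)+rimseg(10,125,-1)
rackb=poly([(155,95,0),(-155,95,0),(-155,-95,0),(155,-95,0)])
def overlay(p,Ls,box,s,name):
    im=cv2.resize(p["pixels"][box[1]:box[3],box[0]:box[2],::-1],None,fx=s,fy=s,interpolation=cv2.INTER_CUBIC)
    for L,col in Ls:
        for l in L:
            u=(proj(p,l)-[box[0],box[1]]+.5)*s-.5
            cv2.polylines(im,[np.round(u).astype(int)],False,col,1)
    cv2.imwrite("pics/"+name,im)
E
python3 - <<'E'
from fit import *
T=arm.get_image("top");S=arm.get_image("side")
th=np.radians(-13.8)
to=(558,66,98,th+np.pi); lo=(551,68,0,th)
Ls=[(tf(sum(tote_vis.values(),[])+rib2,*to),(0,255,255)),(tf(lowP+lowM,*lo),(0,255,0)),(tf(rackb,554,65,0,th),(255,128,0))]
overlay(T,Ls,(210,140,300,245),5.5,"ovt.png"); overlay(S,Ls,(195,160,325,275),5,"ovs.png")
E
```

```text
(no output)
```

View pics/ovt.png

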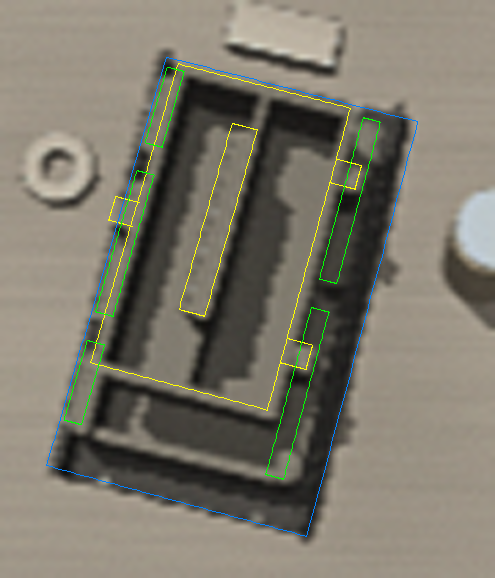

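View pics/ovs.png

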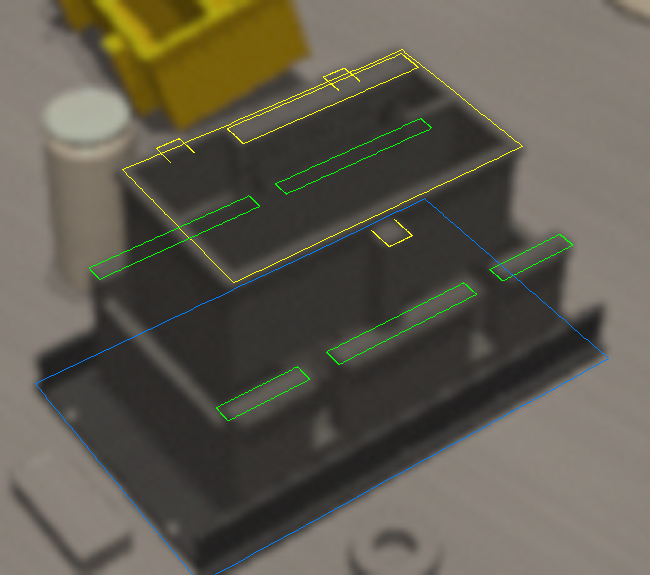

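```bash
cat >> fit.py <<'E'
def grad(p,sig):
    g=cv2.GaussianBlur(cv2.cvtColor(p["pixels"],cv2.COLOR_RGB2GRAY).astype(np.float32),(0,0),sig)
    gx=cv2.Sobel(g,cv2.CV_32F,1,0);gy=cv2.Sobel(g,cv2.CV_32F,0,1)
    return gx,gy
def score(p,G,L):
    tot=0
    for l in L:
        u=proj(p,l).astype(np.float32)
        d=u[-1]-u[0]; d/=np.linalg.norm(d)+1e-9
        a=cv2.remap(G[0],u[:,0:1],u[:,1:2],cv2.INTER_LINEAR)[:,0];b=cv2.remap(G[1],u[:,0:1],u[:,1:2],cv2.INTER_LINEAR)[:,0]
        tot+=np.abs((-a*d[1]+b*d[0])).mean()*np.linalg.norm(u[-1]-u[0])
    return tot
def fit(p,L,z,x0,th=None):
    x=np.array(x0,float)
    for sig in (2,1.,.7):
        G=grad(p,sig)
        if th is None:
            f=lambda v:-score(p,G,tf(L,v[0],v[1],z,v[2]/100))
            s0=np.array([[0,0,0],[4,0,0],[0,4,0],[0,0,3]])
        else:
            f=lambda v:-score(p,G,tf(L,v[0],v[1],z,th))
            s0=np.array([[0,0],[4,0],[0,4]])
        r=minimize(f,x,method="Nelder-Mead",options=dict(initial_simplex=x+s0*(1 if sig>1.5 else .5),xatol=.02,fatol=.01)); x=r.x
    return x
E
python3 - <<'E'
from fit import *
T=arm.get_image("top");S=arm.get_image("side")
th=-24.1
n={"T":T,"S":S}
for k,p in n.items():
    v=tote_vis["rim"]+tote_vis["bar"]+(tote_vis["rib1"] if k=="S" else rib2)
    print(k,"tote",np.round(fit(p,v,98,(558,66,th+314.16)),2)-[0,0,314.16])
    print(k,"rim only",np.round(fit(p,tote_vis["rim"],98,(558,66,th+314.16)),2)-[0,0,314.16])
    print(k,"low",np.round(fit(p,lowP if k=="S" else lowP,0,(550,68,th)),2))
    print(k,"rackb",np.round(fit(p,rackb[1:] if k=="T" else [rackb[3],rackb[0]],0,(554,65,th)),2))
E
```

```text
T tote [552.08  62.14 -23.18]
T rim only [551.31  60.99 -23.67]
T low [544.81  66.83 -22.95]
T rackb [550.15  65.33 -20.97]
S tote [562.07  66.08 -22.9 ]
S rim only [564.01  75.75 -35.16]
S low [549.86  67.67 -21.59]
S rackb [554.78  65.32 -21.25]
```

>>> play_rows(moves=[[[0.2,-0.2,0.1],0.27,-0.4],[[0.4,-0.4,0.12],0.27,-0.4],[[0.6,-0.6,0.12],0.27,-0.4],[[0.8,-0.8,0.12],0.27,-0.4],[[1.0,-1.0,0.12],0.27,-0.4],[[1.0,-1.0,0.12],0.27,-0.4],[[1.0,-1.0,0.12],0.27,-0.4]])

```text
clock: 2.17
position: [534.7, 277.9, 441.0]
ee_rot: [0.993, -0.121, 0.0, -0.0]
contact_force: [0.0, 0.5, 0.9]
gripper_width: 59.6
```

```bash
python3 - <<'E'
from h import *
s=arm.read_state(); print(s["clock"],np.round(s["joints"],3),s["position"])
E
```

```text
2.175 [ 0.748  0.324  0.009  0.    -1.255  0.581] [534.7206339  277.87936798 440.95327972]
```

>>> play_rows(moves=[[[0.04,-0.2,0.0],0.03,-0.4],[[0.07,-0.4,0.0],0.03,-0.4],[[0.08,-0.6,0.0],0.03,-0.4],[[0.08,-0.708,0.0],0.03,-0.4],[[0.08,-0.708,0.0],0.03,-0.4],[[0.08,-0.708,0.0],0.03,-0.4]])

```text
clock: 2.92
position: [558.8, 65.8, 441.0]
ee_rot: [0.994, -0.113, 0.0, -0.0]
contact_force: [0.1, -0.0, 0.4]
gripper_width: 59.6
```

```bash
python3 - <<'E'
from fit import *
s=arm.read_state(); print(s["clock"],np.round(s["joints"],3),s["position"],s["ee_rot"])
S=arm.get_image("side");T=arm.get_image("top")
th=-.225
Ls=[(tf(tote_vis["rim"]+tote_vis["bar"],560,65,98,th+np.pi),(0,255,255))]
overlay(S,Ls,(195,80,325,200),5,"s2.png");overlay(T,Ls,(210,140,300,245),5.5,"t2.png")
E
```

```text
2.925 [ 0.405  0.254 -0.089 -0.    -1.227  0.939] [558.7731008   65.84481382 441.04887925] [ 9.93603967e-01 -1.12919972e-01  3.59410816e-04 -3.28694579e-04]
```

View pics/s2.png

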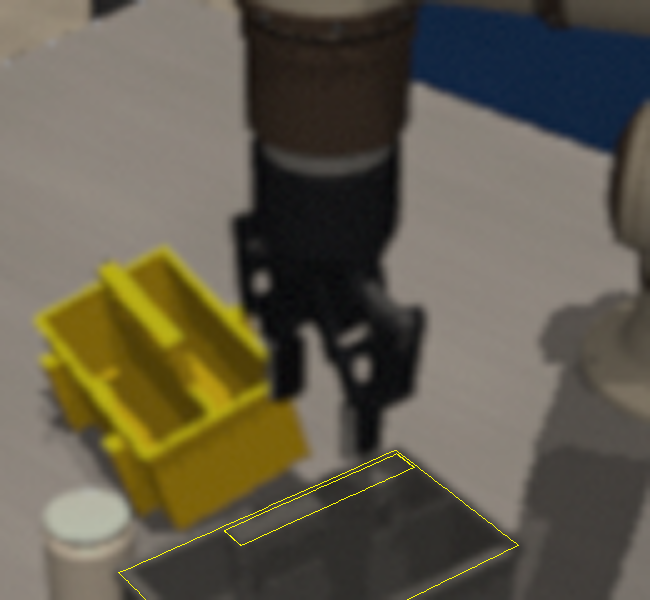

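View pics/t2.png

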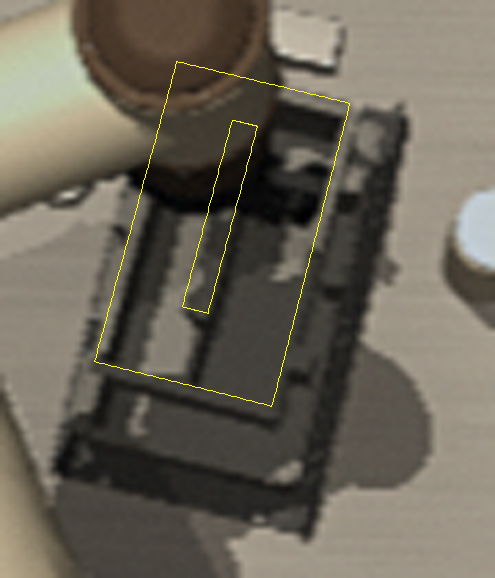

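The open fingers straddle the bar in both views. I'll go down and close.

>>> play_rows(moves=[[[0.0,0.0,-0.08],0.0,-0.4],[[0.0,0.0,-0.15],0.0,-0.4],[[0.0,0.0,-0.2],0.0,-0.4],[[0.0,0.0,-0.243],0.0,-0.4],[[0.0,0.0,-0.243],0.0,-0.4],[[0.0,0.0,-0.243],0.0,-0.4]])

```text
clock: 3.78
position: [559.1, 66.7, 368.7]
ee_rot: [0.994, -0.112, 0.001, -0.0]
contact_force: [0.0, 0.7, 0.5]
gripper_width: 59.7
```

```bash
python3 - <<'E'
from fit import *
S=arm.get_image("side");save(S,"s3.png",(195,100,325,220),5)
E
```

```text
(no output)
```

View pics/s3.png

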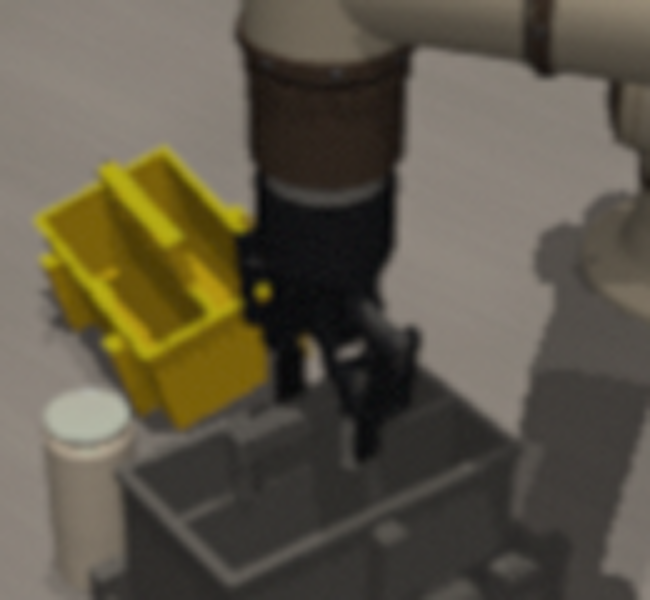

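The near finger at (365,440) is inside the tote's near bay and the bar lies between the fingers.

>>> play_rows(moves=[[[0.0,0.0,0.0],0.0,0.2],[[0.0,0.0,0.0],0.0,0.6],[[0.0,0.0,0.0],0.0,1.0],[[0.0,0.0,0.0],0.0,1.0],[[0.0,0.0,0.0],0.0,1.0],[[0.0,0.0,0.0],0.0,1.0],[[0.0,0.0,0.0],0.0,1.0]])

```text
clock: 4.7
position: [559.2, 66.3, 369.5]
ee_rot: [0.994, -0.112, 0.001, -0.0]
contact_force: [-0.4, -4.0, 6.3]
gripper_width: 15.1
```

>>> play_rows(moves=[[[0.0,0.0,0.03],0.0,1.0],[[0.0,0.0,0.08],0.0,1.0],[[0.0,0.0,0.14],0.0,1.0],[[0.0,0.0,0.2],0.0,1.0],[[0.0,0.0,0.25],0.0,1.0],[[0.0,0.0,0.25],0.0,1.0],[[0.0,0.0,0.25],0.0,1.0]])

```text
clock: 5.58
position: [558.9, 66.4, 443.7]
ee_rot: [0.994, -0.112, 0.001, -0.0]
contact_force: [-0.1, -0.8, -3.8]
gripper_width: 15.0
```

```bash
python3 - <<'E'
from fit import *
s=arm.read_state(); print(np.round(s["joints"],3),s["position"],s["wrist_torque"])
S=arm.get_image("side");save(S,"s4.png",(175,100,335,275),3.4)
T=arm.get_image("top");save(T,"t4.png",(210,140,300,245),5.5)
E
```

```text
[ 0.406  0.253 -0.084  0.    -1.232  0.94 ] [558.90742485  66.3789604  443.69471523] [ 0.07737846  0.02448929 -0.03258154]
```

View pics/s4.png

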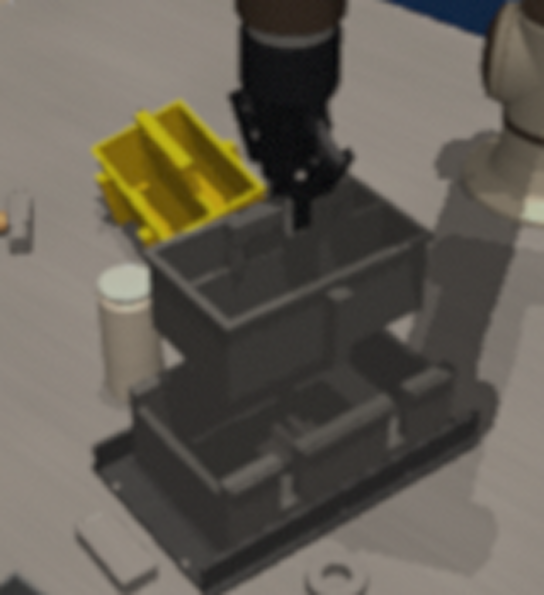

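View pics/t4.png

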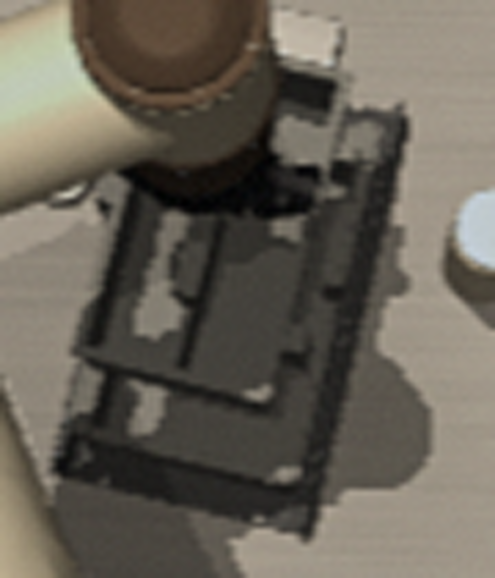

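Lifted cleanly at about 4 N; the clip jaws show at (290,425). Now the half turn, in the negative direction so joint 6 stays in range.

>>> play_rows(moves=[[[0.0,0.0,0.0],-0.2,1.0],[[0.0,0.0,0.0],-0.5,1.0],[[0.0,0.0,0.0],-0.8,1.0],[[0.0,0.0,0.0],-1.0,1.0]])

```text
clock: 6.18
position: [559.0, 66.3, 442.6]
ee_rot: [0.93, -0.367, -0.0, 0.001]
contact_force: [-0.4, -0.2, -3.8]
gripper_width: 15.0
```

>>> play_rows(moves=[[[0.0,0.0,0.0],-0.3,1.0],[[0.0,0.0,0.0],-0.6,1.0],[[0.0,0.0,0.0],-0.9,1.0],[[0.0,0.0,0.0],-1.0,1.0]])

```text
clock: 6.68
position: [558.9, 66.3, 441.7]
ee_rot: [0.803, -0.597, -0.001, 0.001]
contact_force: [-0.6, -0.8, -3.8]
gripper_width: 15.0
```

>>> play_rows(moves=[[[0.0,0.0,0.0],-0.3,1.0],[[0.0,0.0,0.0],-0.6,1.0],[[0.0,0.0,0.0],-0.9,1.0],[[0.0,0.0,0.0],-1.0,1.0]])

```text
clock: 7.18
position: [558.9, 66.3, 440.9]
ee_rot: [-0.62, 0.785, 0.002, -0.002]
contact_force: [0.3, -0.7, -4.1]
gripper_width: 15.0
```

>>> play_rows(moves=[[[0.0,0.0,0.0],-0.3,1.0],[[0.0,0.0,0.0],-0.6,1.0],[[0.0,0.0,0.0],-0.9,1.0],[[0.0,0.0,0.0],-1.0,1.0]])

```text
clock: 7.68
position: [558.9, 66.3, 440.0]
ee_rot: [-0.395, 0.919, 0.002, -0.002]
contact_force: [-0.3, -0.3, -4.5]
gripper_width: 14.7
```

>>> play_rows(moves=[[[0.0,0.0,0.0],-0.3,1.0],[[0.0,0.0,0.0],-0.6,1.0],[[0.0,0.0,0.0],-0.9,1.0],[[0.0,0.0,0.0],-1.0,1.0]])

```text
clock: 8.18
position: [558.8, 66.3, 439.2]
ee_rot: [-0.142, 0.99, 0.002, -0.002]
contact_force: [0.5, 0.3, -3.8]
gripper_width: 14.7
```

```bash
python3 - <<'E'
from fit import *
s=arm.read_state(); print(s["clock"],np.round(s["joints"],3),s["position"],s["ee_rot"],np.degrees(2*np.arctan2(s["ee_rot"][1],s["ee_rot"][0])),s["contact_force"])
E
```

```text
8.175 [ 0.405  0.257 -0.088 -0.006 -1.229 -1.688] [558.8181248   66.2635522  439.17252847] [-0.14210569  0.98984571  0.00242848 -0.00235638] 196.33951785990735 [ 0.47655666  0.29591862 -3.83086523]
```

>>> play_rows(moves=[[[0.0,0.0,0.01],-0.3,1.0],[[0.0,0.0,0.01],-0.6,1.0],[[0.0,0.0,0.01],-0.9,1.0],[[0.0,0.0,0.01],-0.96,1.0],[[0.0,0.0,0.01],-0.96,1.0],[[0.0,0.0,0.01],-0.96,1.0]])

```text
clock: 8.93
position: [558.8, 66.3, 442.0]
ee_rot: [0.108, 0.994, 0.003, -0.002]
contact_force: [0.2, 0.0, -4.0]
gripper_width: 15.3
```

```bash
python3 - <<'E'
from fit import *
s=arm.read_state(); print(s["clock"],np.round(s["joints"],3),s["position"],np.degrees(2*np.arctan2(s["ee_rot"][1],s["ee_rot"][0])),s["contact_force"])
zz=98+s["position"][2]-369.5
S=arm.get_image("side");T=arm.get_image("top")
ribp=poly([(68,57,70),(68,73,70),(52,73,70),(52,57,70)],False)+poly([(-68,57,70),(-68,73,70),(-52,73,70),(-52,57,70)],False)
V=tote_vis["rim"][:2]+tote_vis["rim"][3:]+ribp
x=fit(S,V,zz,(556,66,-22)); print("tote S",x)
y=fit(S,lowP,0,(550,68,-22)); print("low S",y, fit(S,lowP,0,(547,68,-21)))
overlay(S,[(tf(V,x[0],x[1],zz,x[2]/100),(0,255,255)),(tf(lowP,y[0],y[1],0,y[2]/100),(0,255,0))],(195,100,325,275),3.4,"s5.png")
V=[tote_vis["rim"][1]]
save(T,"t5.png",(210,140,300,245),5.5)
save(S,"s5r.png",(195,150,325,275),5)
E
```

```text
8.925 [ 0.404  0.255 -0.083 -0.007 -1.233 -2.189] [558.82198059  66.27311642 441.99320287] 167.60964786052938 [ 0.21299726  0.04035062 -3.99519272]
tote S [563.24936683  61.65822786 -20.90163672]
low S [550.25480893  67.5433937  -21.51217145] [550.44677034  67.37973288 -21.35144822]
```

View pics/s5.png

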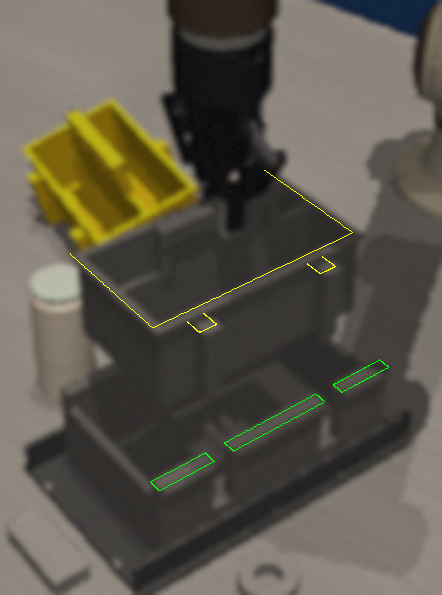

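View pics/s5r.png

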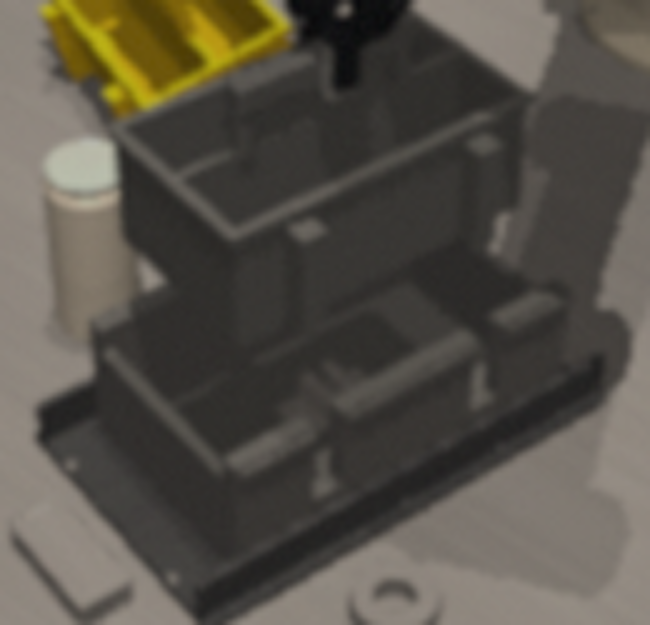

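View pics/t5.png

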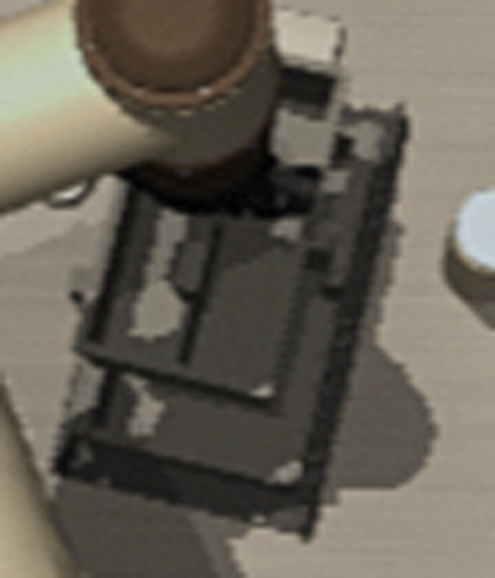

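```bash
python3 - <<'E'
from fit import *
s=arm.read_state(); zz=98+s["position"][2]-369.5
S=arm.get_image("side")
U=lambda l,z: unproj(S,[(195+(a+.5)/5-.5,150+(b+.5)/5-.5) for a,b in l],z)[:,:2]
th=-.215;R=np.array([[np.cos(th),-np.sin(th)],[np.sin(th),np.cos(th)]])
def c(l,z,loc):
    w=U(l,z); print(np.round(w,1).tolist(),"centre est",np.round(w-np.array(loc)@R.T,1).tolist())
c([(308,232),(485,145)],zz+70,[(60,65),(-60,65)])
c([(237,238),(525,97),(120,130)],zz+80,[(100,57),(-100,57),(100,-57)])
# lower: end faces & slot edges at outer top edge
c([(230,470),(568,298)],98,[(125,75),(-125,75)])
g=grad(S,.8)
V=tote_vis["rim"][:2]+tote_vis["rim"][3:]+poly([(68,57,70),(68,73,70),(52,73,70),(52,57,70)],False)+poly([(-68,57,70),(-68,73,70),(-52,73,70),(-52,57,70)],False)
best=[]
for x0 in range(548,568,4):
  for y0 in (62,66,70):
    x=fit(S,V,zz,(x0,y0,-21.5)); best.append((score(S,g,tf(V,x[0],x[1],zz,x[2]/100)),x))
best.sort(key=lambda a:-a[0]); print(best[:4])
x=best[0][1];y=(550.3,67.5,-21.4)
overlay(S,[(tf(V,x[0],x[1],zz,x[2]/100),(0,255,255)),(tf(lowP,y[0],y[1],0,y[2]/100),(0,255,0))],(195,150,325,275),5,"s6.png")
E
```

```text
[[636.1, 121.4], [517.5, 146.0]] centre est [[563.6, 70.7], [562.2, 69.7]]
[[672.2, 105.2], [478.9, 143.9], [647.7, -3.0]] centre est [[562.4, 70.8], [564.4, 66.9], [562.2, 74.0]]
[[689.1, 111.8], [451.8, 170.4]] centre est [[551.0, 65.2], [557.9, 70.5]]
[(np.float32(13374.958), array([565.0103927 ,  71.23082103, -20.88881962])), (np.float32(13372.066), array([565.0305521 ,  71.14531178, -20.90630311])), (np.float32(13370.076), array([564.98152552,  71.21103661, -20.92235032])), (np.float32(13365.674), array([564.87236696,  71.1549976 , -21.01819499]))]
```

View pics/s6.png

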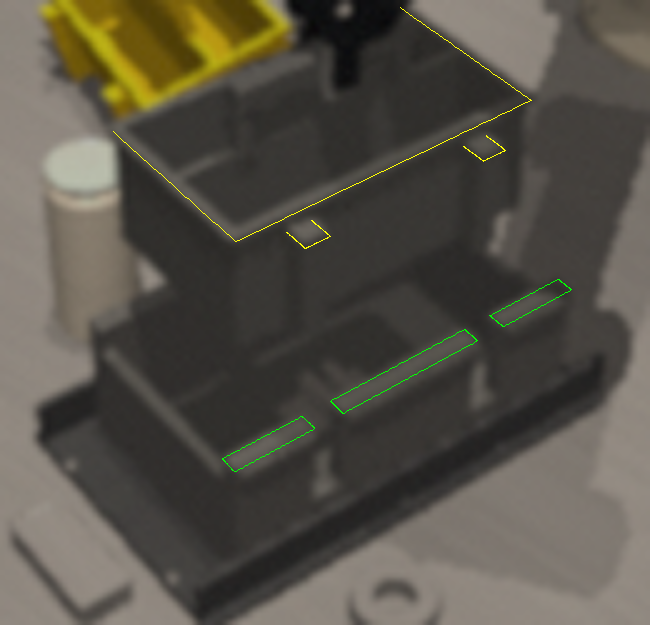

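>>> play_rows(moves=[[[-0.041,-0.001,0.0],0.0,1.0],[[-0.041,-0.001,-0.06],0.0,1.0],[[-0.041,-0.001,-0.12],0.0,1.0],[[-0.041,-0.001,-0.17],0.0,1.0],[[-0.041,-0.001,-0.2],0.0,1.0],[[-0.041,-0.001,-0.21],0.0,1.0],[[-0.041,-0.001,-0.21],0.0,1.0]])

```text
clock: 9.95
position: [546.7, 66.0, 379.4]
ee_rot: [0.108, 0.994, 0.003, -0.001]
contact_force: [-0.7, -0.5, -3.9]
gripper_width: 14.8
```

```bash
python3 - <<'E'
from fit import *
s=arm.read_state(); print(s["clock"],s["position"],np.degrees(2*np.arctan2(s["ee_rot"][1],s["ee_rot"][0])),s["contact_force"])
S=arm.get_image("side");save(S,"s7.png",(215,170,325,260),7)
T=arm.get_image("top");save(T,"t7.png",(210,140,300,245),5.5)
E
```

```text
9.95 [546.65228557  65.99157928 379.38946011] 167.58003238631943 [-0.70736033 -0.5491834  -3.88469826]
```

View pics/s7.png

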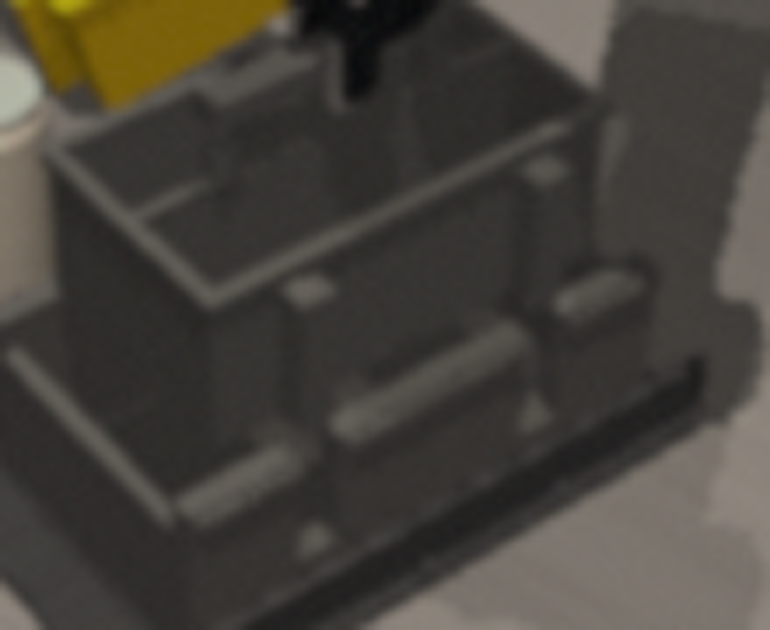

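View pics/t7.png

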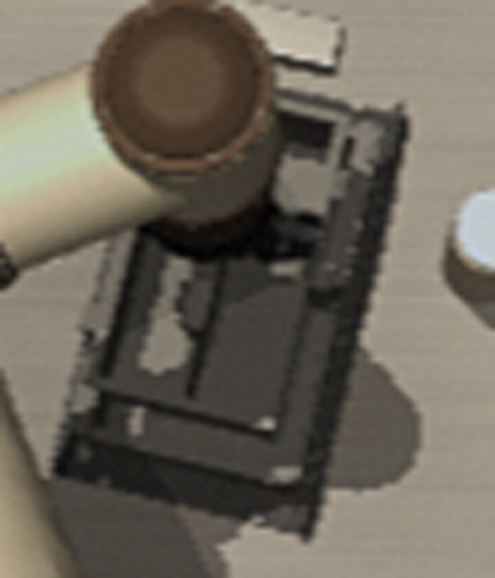

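```bash
python3 - <<'E'
from fit import *
s=arm.read_state(); zz=98+s["position"][2]-369.5; print(zz)
S=arm.get_image("side")
ribs=poly([(68,57,70),(68,73,70),(52,73,70),(52,57,70)],False)+poly([(-68,57,70),(-68,73,70),(-52,73,70),(-52,57,70)],False)
V=tote_vis["rim"][:1]+ribs
g=grad(S,.7)
def multi(L,z,xs,ys,th):
    b=[]
    for x0 in xs:
      for y0 in ys:
        x=fit(S,L,z,(x0,y0),th=th); b.append((float(score(S,g,tf(L,x[0],x[1],z,th))),x.round(1).tolist()))
    b.sort(key=lambda a:-a[0]); return b[:3]
th=np.radians(-12.4)
a=multi(V,zz,range(540,562,4),(62,66,70),th);b=multi(lowP,0,range(540,560,4),(62,66,70),th)
print(a,b)
d=np.array(a[0][1])-b[0][1];c_,s_=np.cos(th),np.sin(th); print("along,across",d@[c_,s_],d@[-s_,c_])
x=a[0][1];y=b[0][1]
overlay(S,[(tf(V,*x,zz,th),(0,255,255)),(tf(lowP,*y,0,th),(0,255,0))],(215,170,325,260),7,"s8.png")
E
```

```text
108.26348374986287
[(6182.23486328125, [550.5, 71.9]), (6182.10693359375, [550.5, 71.9]), (6181.369140625, [550.5, 71.8])] [(9449.0146484375, [549.9, 67.7]), (9449.0146484375, [549.9, 67.7]), (9449.0146484375, [549.9, 67.7])]
along,across -0.31588500710114314 4.2308647653037506
```

View pics/s8.png

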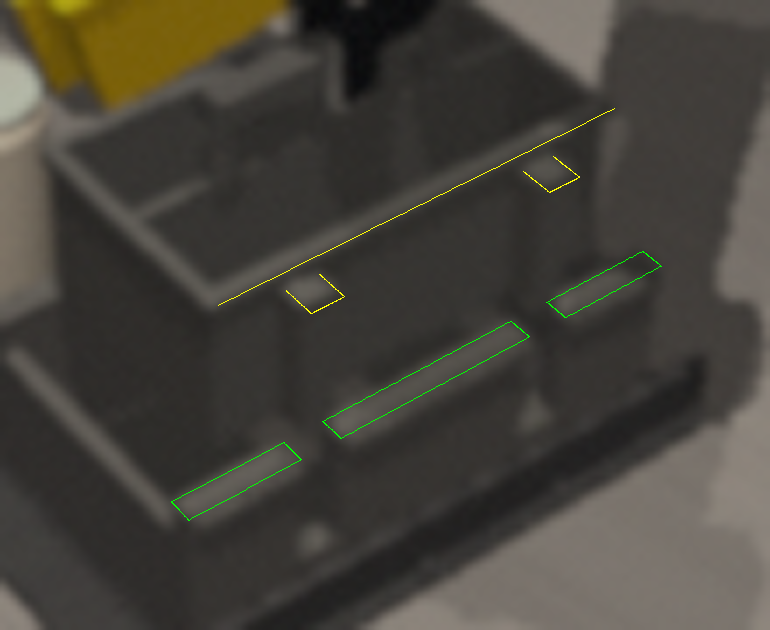

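Ribs and slots look aligned to within about 2 mm along and 2–3 mm across. Now I'll feel for them gently.

>>> play_rows(moves=[[[-0.004,-0.004,-0.01],0.0,1.0],[[-0.004,-0.004,-0.02],0.0,1.0],[[-0.004,-0.004,-0.028],0.0,1.0],[[-0.004,-0.004,-0.033],0.0,1.0],[[-0.004,-0.004,-0.036],0.0,1.0],[[-0.004,-0.004,-0.036],0.0,1.0]])

```text
clock: 10.85
position: [545.5, 64.8, 368.9]
ee_rot: [0.108, 0.994, 0.003, -0.001]
contact_force: [-0.0, -0.6, -3.6]
gripper_width: 14.8
```

>>> play_rows(moves=[[[0.0,0.0,-0.003],0.0,1.0],[[0.0,0.0,-0.006],0.0,1.0],[[0.0,0.0,-0.006],0.0,1.0]])

```text
clock: 11.22
position: [545.5, 64.8, 367.0]
ee_rot: [0.108, 0.994, 0.003, -0.001]
contact_force: [-0.4, 0.2, -3.8]
gripper_width: 14.6
```

>>> play_rows(moves=[[[0.0,0.0,-0.004],0.0,1.0],[[0.0,0.0,-0.008],0.0,1.0],[[0.0,0.0,-0.008],0.0,1.0]])

```text
clock: 11.6
position: [545.4, 64.8, 364.5]
ee_rot: [0.108, 0.994, 0.003, -0.001]
contact_force: [0.0, -0.4, -4.4]
gripper_width: 15.0
```

>>> play_rows(moves=[[[0.0,0.0,-0.004],0.0,1.0],[[0.0,0.0,-0.008],0.0,1.0],[[0.0,0.0,-0.008],0.0,1.0]])

```text
clock: 11.98
position: [545.4, 64.8, 361.9]
ee_rot: [0.108, 0.994, 0.003, -0.002]
contact_force: [0.3, -0.0, -4.0]
gripper_width: 14.6
```

```bash
python3 - <<'E'
from fit import *
S=arm.get_image("side");save(S,"s9.png",(215,170,325,260),7)
E
```

```text
(no output)
```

View pics/s9.png

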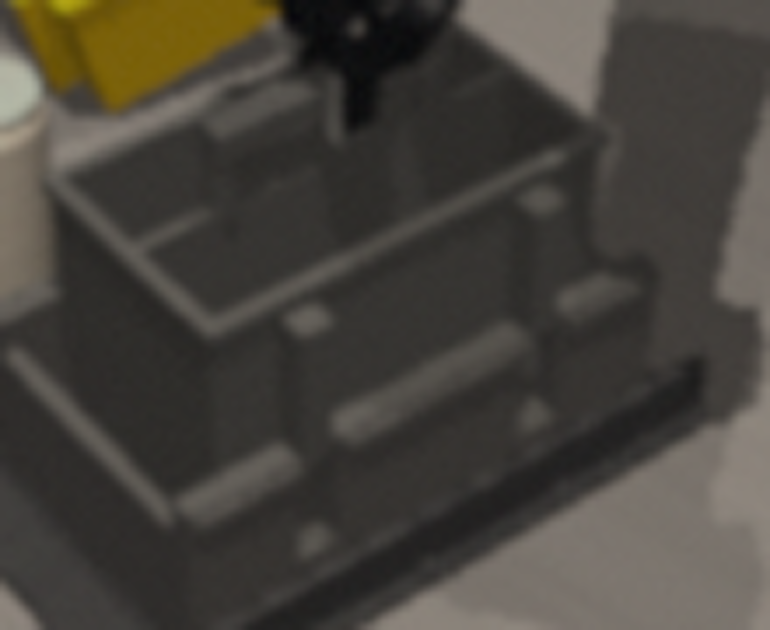

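The ribs at (312,420) and (540,280) are now in the slots, with no contact. I'll continue down slowly, watching the forces.

>>> play_rows(moves=[[[0.0,0.0,-0.006],0.0,1.0],[[0.0,0.0,-0.012],0.0,1.0],[[0.0,0.0,-0.018],0.0,1.0],[[0.0,0.0,-0.024],0.0,1.0],[[0.0,0.0,-0.024],0.0,1.0]])

```text
clock: 12.65
position: [545.4, 64.8, 354.6]
ee_rot: [0.108, 0.994, 0.003, -0.002]
contact_force: [-0.2, -0.1, -3.3]
gripper_width: 15.0
```

>>> play_rows(moves=[[[0.0,0.0,-0.006],0.0,1.0],[[0.0,0.0,-0.012],0.0,1.0],[[0.0,0.0,-0.018],0.0,1.0],[[0.0,0.0,-0.024],0.0,1.0],[[0.0,0.0,-0.03],0.0,1.0],[[0.0,0.0,-0.03],0.0,1.0]])

```text
clock: 13.4
position: [545.4, 64.8, 345.4]
ee_rot: [0.108, 0.994, 0.003, -0.002]
contact_force: [0.3, -1.0, -4.4]
gripper_width: 15.0
```

>>> play_rows(moves=[[[0.0,0.0,-0.006],0.0,1.0],[[0.0,0.0,-0.012],0.0,1.0],[[0.0,0.0,-0.018],0.0,1.0],[[0.0,0.0,-0.024],0.0,1.0],[[0.0,0.0,-0.03],0.0,1.0],[[0.0,0.0,-0.03],0.0,1.0]])

```text
clock: 14.15
position: [545.4, 64.8, 336.2]
ee_rot: [0.108, 0.994, 0.003, -0.002]
contact_force: [-0.3, 0.4, -2.9]
gripper_width: 14.8
```

>>> play_rows(moves=[[[0.0,0.0,-0.006],0.0,1.0],[[0.0,0.0,-0.012],0.0,1.0],[[0.0,0.0,-0.018],0.0,1.0],[[0.0,0.0,-0.024],0.0,1.0],[[0.0,0.0,-0.024],0.0,1.0]])

```text
clock: 14.78
position: [545.5, 64.8, 328.9]
ee_rot: [0.108, 0.994, 0.003, -0.002]
contact_force: [0.4, -0.1, -4.7]
gripper_width: 15.0
```

>>> play_rows(moves=[[[0.0,0.0,-0.003],0.0,1.0],[[0.0,0.0,-0.006],0.0,1.0],[[0.0,0.0,-0.009],0.0,1.0],[[0.0,0.0,-0.009],0.0,1.0]])

```text
clock: 15.28
position: [545.5, 64.8, 326.3]
ee_rot: [0.108, 0.994, 0.003, -0.002]
contact_force: [1.5, -0.8, -3.4]
gripper_width: 14.5
```

>>> play_rows(moves=[[[0.0,0.0,-0.003],0.0,1.0],[[0.0,0.0,-0.006],0.0,1.0],[[0.0,0.0,-0.006],0.0,1.0]])

```text
clock: 15.65
position: [545.9, 64.8, 324.9]
ee_rot: [0.108, 0.994, 0.003, -0.001]
contact_force: [1.0, -0.4, -1.9]
gripper_width: 14.9
```

>>> play_rows(moves=[[[0.0,0.0,-0.003],0.0,1.0],[[0.0,0.0,-0.006],0.0,1.0],[[0.0,0.0,-0.006],0.0,1.0]])

```text
clock: 16.02
position: [546.2, 64.9, 324.1]
ee_rot: [0.108, 0.994, 0.003, -0.0]
contact_force: [-0.3, -0.7, 4.7]
gripper_width: 14.7
```

>>> play_rows(moves=[[[0.0,0.0,-0.004],0.0,1.0],[[0.0,0.0,-0.008],0.0,1.0],[[0.0,0.0,-0.008],0.0,1.0]])

```text
clock: 16.4
position: [546.4, 64.9, 323.0]
ee_rot: [0.108, 0.994, 0.003, 0.001]
contact_force: [-0.5, -0.4, 6.9]
gripper_width: 15.3
```

>>> play_rows(moves=[[[0.0,0.0,-0.006],0.0,1.0],[[0.0,0.0,-0.01],0.0,1.0],[[0.0,0.0,-0.01],0.0,1.0]])

```text
clock: 16.77
position: [546.5, 64.9, 321.8]
ee_rot: [0.107, 0.994, 0.003, 0.001]
contact_force: [-1.9, -0.7, 9.5]
gripper_width: 15.3
```

>>> play_rows(moves=[[[0.0,0.0,-0.006],0.0,1.0],[[0.0,0.0,-0.01],0.0,1.0],[[0.0,0.0,-0.01],0.0,1.0]])

```text
clock: 17.15
position: [546.4, 65.0, 320.3]
ee_rot: [0.107, 0.994, 0.003, 0.002]
contact_force: [-2.4, 0.3, 8.5]
gripper_width: 15.0
```

```bash
python3 - <<'E'
from fit import *
S=arm.get_image("side");save(S,"s10.png",(215,170,325,260),7)
s=arm.read_state();print(s["position"],s["contact_force"],s["wrist_torque"])
E
```

```text
[546.41619592  64.95757887 320.22192495] [-2.05798954  0.22457844  8.57734566] [-0.00797427  0.86362104  0.01463568]
```

View pics/s10.png

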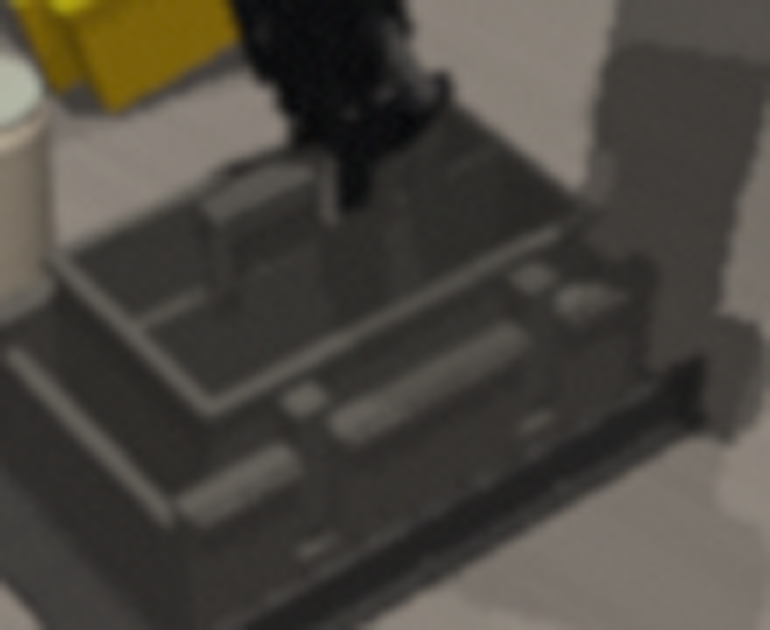

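>>> play_rows(moves=[[[0.0,0.0,-0.006],0.0,1.0],[[0.0,0.0,-0.01],0.0,1.0],[[0.0,0.0,-0.01],0.0,1.0]])

```text
clock: 17.58
position: [546.1, 65.0, 318.0]
ee_rot: [0.107, 0.994, 0.003, 0.002]
contact_force: [-2.4, -0.1, 6.3]
gripper_width: 14.7
```

>>> play_rows(moves=[[[0.0,0.0,-0.006],0.0,1.0],[[0.0,0.0,-0.01],0.0,1.0],[[0.0,0.0,-0.01],0.0,1.0]])

```text
clock: 17.95
position: [545.7, 65.0, 313.8]
ee_rot: [0.107, 0.994, 0.003, 0.001]
contact_force: [0.6, 0.6, -3.4]
gripper_width: 15.3
```

The stud has passed the peak. I'll continue gently to the hard stop.

>>> play_rows(moves=[[[0.0,0.0,-0.004],0.0,1.0],[[0.0,0.0,-0.008],0.0,1.0],[[0.0,0.0,-0.01],0.0,1.0],[[0.0,0.0,-0.01],0.0,1.0]])

```text
clock: 18.45
position: [545.5, 65.0, 310.3]
ee_rot: [0.107, 0.994, 0.003, 0.0]
contact_force: [1.3, 1.1, -6.5]
gripper_width: 14.7
```

>>> play_rows(moves=[[[0.0,0.0,-0.003],0.0,1.0],[[0.0,0.0,-0.005],0.0,1.0],[[0.0,0.0,-0.005],0.0,1.0]])

```text
clock: 18.82
position: [545.8, 65.2, 309.7]
ee_rot: [0.107, 0.994, 0.003, 0.001]
contact_force: [-0.2, 1.4, 2.4]
gripper_width: 14.8
```

>>> play_rows(moves=[[[0.0,0.0,-0.003],0.0,1.0],[[0.0,0.0,-0.006],0.0,1.0],[[0.0,0.0,-0.006],0.0,1.0]])

```text
clock: 19.2
position: [545.9, 65.3, 309.6]
ee_rot: [0.107, 0.994, 0.003, 0.002]
contact_force: [-2.7, 2.0, 8.1]
gripper_width: 14.5
```

>>> play_rows(moves=[[[0.0,0.0,-0.004],0.0,1.0],[[0.0,0.0,-0.007],0.0,1.0],[[0.0,0.0,-0.007],0.0,1.0]])

```text
clock: 19.58
position: [545.8, 65.4, 309.6]
ee_rot: [0.107, 0.994, 0.003, 0.002]
contact_force: [-3.4, 1.1, 11.3]
gripper_width: 15.1
```

Hard stop at TCP z 309.6, where home was expected (309.5). I'll relax the push and let go.

>>> play_rows(moves=[[[0.0,0.0,0.0],0.0,1.0],[[0.0,0.0,0.0],0.0,0.4],[[0.0,0.0,0.0],0.0,0.0],[[0.0,0.0,0.0],0.0,-0.4],[[0.0,0.0,0.0],0.0,-0.4],[[0.0,0.0,0.0],0.0,-0.4]])

```text
clock: 20.32
position: [545.8, 65.3, 309.5]
ee_rot: [0.107, 0.994, 0.003, 0.002]
contact_force: [-0.4, 0.6, 0.1]
gripper_width: 59.9
```

>>> play_rows(moves=[[[0.0,0.0,0.05],0.0,-0.4],[[0.0,0.0,0.15],0.0,-0.4],[[0.0,0.0,0.3],0.0,-0.4],[[0.0,0.0,0.45],0.0,-0.4],[[-0.1,0.1,0.5],0.0,-0.4],[[-0.2,0.2,0.5],0.0,-0.4],[[-0.3,0.4,0.5],0.0,-0.4],[[-0.4,0.6,0.5],0.0,-0.4],[[-0.5,0.8,0.5],0.0,-0.4],[[-0.5,0.8,0.5],0.0,-0.4],[[-0.5,0.8,0.5],0.0,-0.4]])

```text
clock: 21.7
position: [395.4, 305.7, 460.2]
ee_rot: [0.106, 0.994, 0.004, 0.002]
contact_force: [-0.5, -1.1, 1.0]
gripper_width: 59.6
```

```bash
python3 - <<'E'
from fit import *
s=arm.read_state();print(s["clock"],s["position"],s["contact_force"])
S=arm.get_image("side");T=arm.get_image("top");th=np.radians(-12.4)
V=tote_vis["rim"]+tote_vis["bar"]
ov=[(tf(V,549,67,38,th),(0,255,255))]
overlay(S,ov,(195,160,325,275),5,"s11.png");save(T,"t11.png",s=1.5)
save(S,"s12.png",(195,160,325,275),5)
E
```

```text
21.7 [395.44024561 305.73830045 460.1978527 ] [-0.46691605 -1.09023384  0.9887297 ]
```

View pics/s11.png

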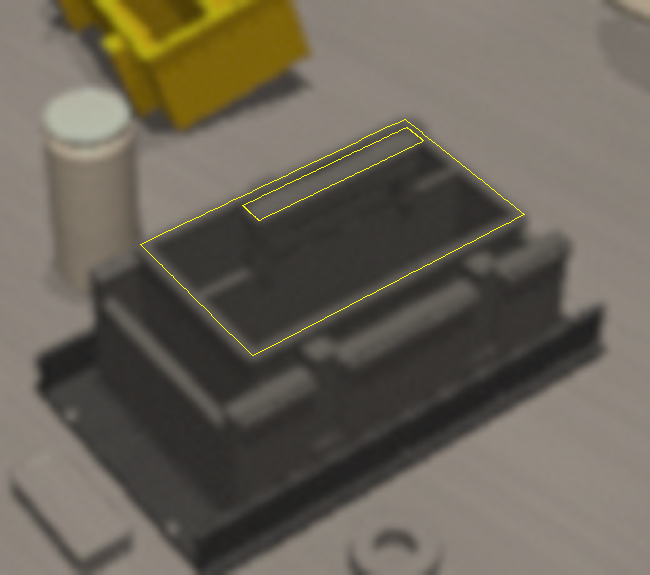

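View pics/t11.png

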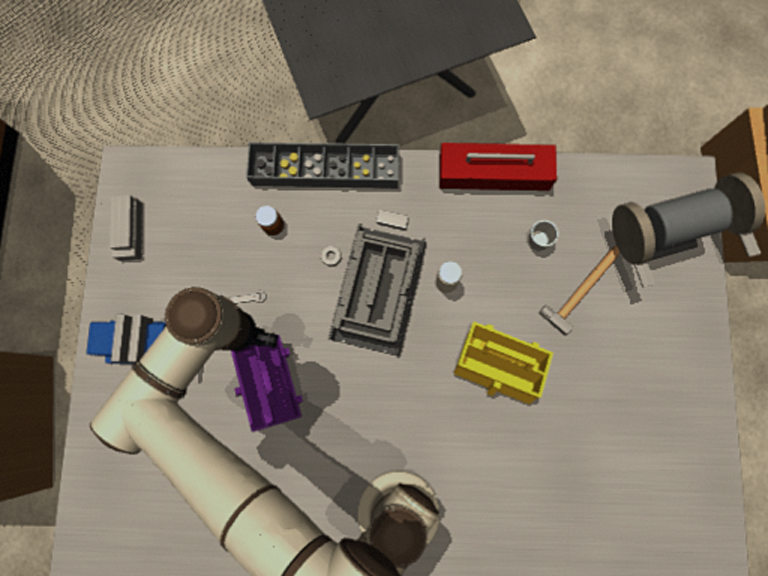

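The model drawn at home height fits the tote's rim and bar. The rib tops at (320,350) and (480,262) stand just above the lower tote's rims. The other things haven't moved, and the gripper is clear, so I'm handing in.

```bash
python3 -c "
from bench import arm
print(arm.job_done())"
```

```text
the job is handed in; nothing more can be done
None
```

The tote is nested fully home in the lower tote, and I handed the job in at about 22 s of the 72 s allowed.

- **Lift and turn:** I lifted it 75 mm by its handle and turned it half a turn. I then moved it about 13 mm to sit over the slots, using the side camera.
- **Slots:** On the first try the ribs went straight in, with no contact felt.
- **Clip:** I pressed in small steps. The highest reading on the way through was 9.5 N, and the clip then gave way.
- **Home:** It stopped hard with the tool at 309.6 mm, against 309.5 mm expected for home. A last test push of 11 N did not move it, so I let go.

**Last checks:** In the side picture, the tote drawn at nested height fits its rim and handle. The bystanders and the purple and yellow look-alikes look unmoved in the final top picture. The gripper is clear and touching nothing.

**Disagreements:** The two cameras differed by 5 to 10 mm along x when I located the tote and rack. My automatic fit of the lifted tote also locked onto wrong edges at first. For the final alignment I relied on the tote and slots seen together in one side picture, then on the force readings. I read forces only at the end of each move, so a brief higher peak in between would not have shown.

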